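# Put the lids back on the kiln-fresh jars

### The arm

A 6-joint arm with a two-finger parallel gripper is mounted at the origin on a cart in front of the work surface, level with it; the furniture and walls round the work are solid. World frame = base frame: x ahead of the robot, y to its left, z up, the work surface at z = 0. Lengths are in m, angles in rad, forces in N, time in s.
With the tool pointing down it reaches from about 0.25 to 0.775 m from the base axis. Payload 4 kg.
Tool frame: the origin (TCP) lies at the very end of the fingers, on their centre line; the grasp point (between the pads) lies 19 mm behind it; y points along the fingers, z is the direction in which the jaws open and shut, and the axes are right-handed (so a half turn about y gives the same grasp; the last joint's range is limited). The gripper opens to 85 mm and grips with 20 to 120 N. Pads are 22 mm wide; open, the fingers measure 114 mm over their backs; the gripper's body (76 mm by 85 mm) begins 54 mm behind the grasp point. The pads swing forward as they close: fully open they stand 13 mm farther back than shut.
Start: joints at [1.129, 0.087, 1.371, -0, 1.684, -0.103], TCP at [0.183, 0.519, 0.231] pointing down, gripper open.
Joint ranges: [-3.1, 3.1], [-0.76, 2.03], [0.27, 2.55], [-1.08, 4.22], [0.17, 2.65], [-2.57, 2.57]. Speed limits (rad/s): [2.79, 2.79, 3.14, 3.14, 3.14, 3.14].

### API

Orientations are given as a unit quaternion [w, x, y, z].
In Python, from station import r, viewer gives the robot as it stands.
- The arm moves only by the shell command python3 -m handwheel 'ROWS' [FORCE]. ROWS is JSON, a list of rows, each an object of numbers: "claw": the closure in counts, from 0 (fully open) to 255 (shut); "dx", "dy", "dz": the shift along the world's x, y, z in mm; "wx", "wy", "wz": the turn, a rotation vector about the world's x, y, z in degrees. A call has exactly 10 rows; each row is the pose to reach, as a shift and turn from the pose commanded when the call began; what a row does not reach only later rows make up. A row lasts 1/10 s, in which the tool goes at most 50 mm and 8.59 degrees, less where a joint would pass 70% of its speed; a pose out of reach is approached as far as the arm can. A call with a gripper value outside its range is refused whole. The fingers move at their own pace and stop on an object; FORCE is the grip in N (left out, the last holds). Time passes only in rows, so rows that repeat a pose let the fingers close, or fill a call up. It gives the time, the measured TCP pose, the force and the opening at its end, in the units of the state.
- r.get_obs(): the state, without advancing time (a new reading comes with each control period).
- viewer.grab_frame(name): name is "side" or "top"; returns (picture, depth): 384x512x3 uint8, red, green, blue; 384x512 float32, m along the optical axis (not along the pixel's ray), 0 where there is no reading.
- viewer.get_calibration(name): a dict with "mtx" (3x3 intrinsics, pixels), "T" (4x4, takes a point from camera to world coordinates). Camera axes: x right, y down, z forward; pixel columns grow to the right and rows downward; lengths in m; the calibration is good to about 2 mm. A picture is of the moment at which its call begins. get_calibration takes no time and is no camera call.
- r.finish_job(): hands the job in, once; it reports no verdict.
The state is a dict: "time_s": time; "q": joint angles; "joint_vel": joint speeds; "tau": joint torques, N m; "ee_pos": TCP position; "tool_rot": TCP orientation; "contact_force": force on the tool from outside, world axes, zero at the start; "wrist_torque": the same for the moment, N m; "opening": opening from 0.0 (shut) to 1.0 (fully open).
Only numpy, scipy, OpenCV 4.12 (cv2) and the standard library are available. Lean on these libraries where they do the work, as an engineer would, in place of code of your own. Each camera call takes 0.05 s, during which the arm holds its last target. There are 200 camera calls.

### The job

The four small glazed jars were fired with their lids off, and now the lids lie about among them. Put every lid on its own jar, the one of the same glaze whose mouth it fits, so that it sits level and fully down on the rim. It is pottery: set the lids down rather than drop them, and leave the jars standing where they are.

Things in the scene. Friction and masses are not known exactly. Their poses are not given: they have to be found in the camera images.
- green_jar_large: large pale sea-green glazed jar, round-bellied, open on top, loose, about 500 g, 91 mm across, 76 mm high; mouth 68 mm across, with a flat bare-clay rim 7 mm wide round it. Origin: centre of its underside; z up its axis; rim at z = 76 mm. Round: yaw means nothing.
- green_jar_small: small pale sea-green glazed jar, round-bellied, open on top, loose, about 350 g, 71 mm across, 64 mm high; mouth 48 mm across, with a flat bare-clay rim 7 mm wide round it. Origin: centre of its underside; z up its axis; rim at z = 64 mm. Round: yaw means nothing.
- blue_jar_large: large dark blue glazed jar, straight-sided, open on top, loose, about 450 g, 72 mm across, 86 mm high; mouth 58 mm across, with a flat bare-clay rim 7 mm wide round it. Origin: centre of its underside; z up its axis; rim at z = 86 mm. Round: yaw means nothing.
- blue_jar_small: small dark blue glazed jar, straight-sided, open on top, loose, about 300 g, 56 mm across, 56 mm high; mouth 42 mm across, with a flat bare-clay rim 7 mm wide round it. Origin: centre of its underside; z up its axis; rim at z = 56 mm. Round: yaw means nothing.
- green_lid_large: lid of the large pale sea-green jar, domed, 80 mm across, loose, 60-110 g, knob up. Origin: centre of its underside; z up. z 0-14 mm: tapered bare-clay spigot (50 mm across below, 64 above) that enters the mouth; flange's flat underside at z = 14 rests on the rim; top surface up to z = 24; knob at the centre, 20-22 mm across, z 24-46. Seated, its origin is 62 mm above the jar's. Round.
- green_lid_small: lid of the small pale sea-green jar, domed, 60 mm across, loose, 60-110 g, knob up. Origin: centre of its underside; z up. z 0-14 mm: tapered bare-clay spigot (30 mm across below, 44 above) that enters the mouth; flange's flat underside at z = 14 rests on the rim; top surface up to z = 24; knob at the centre, 20-22 mm across, z 24-46. Seated, its origin is 50 mm above the jar's. Round.
- blue_lid_large: lid of the large dark blue jar, flat, 70 mm across, loose, 60-110 g, knob up. Origin: centre of its underside; z up. z 0-14 mm: tapered bare-clay spigot (40 mm across below, 54 above) that enters the mouth; flange's flat underside at z = 14 rests on the rim; top surface up to z = 24; knob at the centre, 20-22 mm across, z 24-45. Seated, its origin is 72 mm above the jar's. Round.
- blue_lid_small: lid of the small dark blue jar, flat, 54 mm across, loose, 60-110 g, knob up. Origin: centre of its underside; z up. z 0-14 mm: tapered bare-clay spigot (24 mm across below, 38 above) that enters the mouth; flange's flat underside at z = 14 rests on the rim; top surface up to z = 24; knob at the centre, 20-22 mm across, z 24-45. Seated, its origin is 42 mm above the jar's. Round.

How it is judged:
By the outcome, as a careful person would: the job done as asked, in the order asked, and still so for the second after the job is handed in, with the robot touching nothing.
It also fails if it takes over 96 s, if anything falls off the work surface, if the arm or the gripper's body presses on something with over 40 N, if the wrist force passes 120 N, or if a joint passes its speed limit or range.

## Working session

There is one attempt and no reset: what is moved stays moved. The work goes in short steps, Python scripts to look and compute and a shell command to move; the robot and the scene stay as the last step left them, time stands still between calls to the robot, and variables do not carry over. Pictures are saved under pics/ and viewed, about 12 in all and at most 16, crops included, and the job is handed in when it is done.

```bash
mkdir -p pics
python3 - <<'E'
from station import r, viewer
import cv2,numpy as np
o=r.get_obs();print({k:np.round(v,3) for k,v in o.items()})
for n in("top","side"):
    p,d=viewer.grab_frame(n);c=viewer.get_calibration(n);print(n,np.round(c["mtx"],1),np.round(c["T"],3))
    cv2.imwrite(f"pics/{n}0.png",p[:,:,::-1]);np.savez(f"{n}0.npz",p=p,d=d)
a=cv2.imread("pics/top0.png");b=cv2.imread("pics/side0.png")
E
```

```text
{'time_s': np.float64(0.0), 'q': array([ 1.129,  0.088,  1.372, -0.   ,  1.684, -0.103]), 'joint_vel': array([-0.003,  0.   , -0.001, -0.001,  0.   , -0.001]), 'tau': array([-2.0000e-03, -3.5187e+01, -3.1327e+01, -1.0000e-03,  1.1000e-02,
        0.0000e+00]), 'ee_pos': array([0.183, 0.518, 0.23 ]), 'tool_rot': array([-0.696,  0.698, -0.119,  0.119]), 'contact_force': array([-0.438,  0.246, -0.655]), 'wrist_torque': array([-0.02 ,  0.019,  0.006]), 'opening': np.float64(1.0)}
top [[419.1   0.  252.7]
 [  0.  419.1 192.5]
 [  0.    0.    1. ]] [[ 0.    -0.978  0.208  0.351]
 [-1.    -0.001 -0.005  0.124]
 [ 0.005 -0.208 -0.978  0.893]
 [ 0.     0.     0.     1.   ]]
side [[450.2   0.  260.2]
 [  0.  450.2 189.9]
 [  0.    0.    1. ]] [[-0.998  0.014 -0.064  0.605]
 [ 0.064  0.424 -0.903  0.884]
 [ 0.014 -0.905 -0.424  0.386]
 [ 0.     0.     0.     1.   ]]
```

View pics/top0.png

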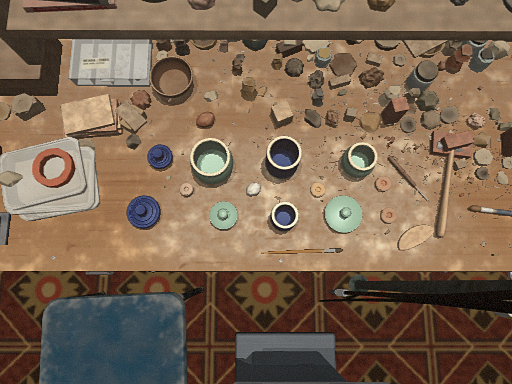

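View pics/side0.png

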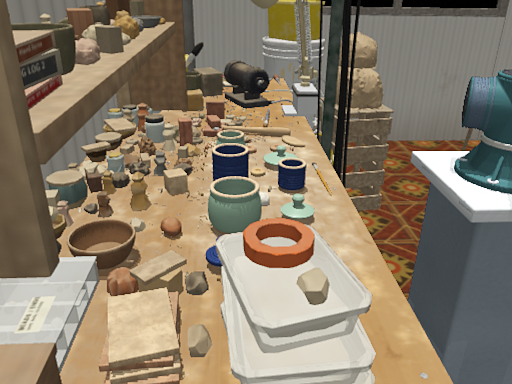

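The top view shows the blue small lid (159,156), blue large lid (144,211), green small lid (223,215) and green large lid (343,214). The jars are green large (211,160), blue large (284,157), green small (359,161) and blue small (285,216). The side view shows the same row with a shelf on its left.

```bash
cat > loc.py <<'E'
import numpy as np, cv2
from station import r, viewer
def cloud(n,d):
    c=viewer.get_calibration(n);K=c["mtx"];v,u=np.indices(d.shape)
    P=np.stack([(u-K[0,2])/K[0,0]*d,(v-K[1,2])/K[1,1]*d,d],-1)
    W=P@c["T"][:3,:3].T+c["T"][:3,3];W[d<=0]=np.nan
    return W
def plane(n,uv,z):
    c=viewer.get_calibration(n);K=c["mtx"];uv=np.atleast_2d(uv).astype(float)
    R=np.c_[(uv-K[:2,2])/[K[0,0],K[1,1]],np.ones(len(uv))]@c["T"][:3,:3].T;t=c["T"][:3,3]
    return t+R*((z-t[2])/R[:,2])[:,None]
def circ(xy):
    for _ in range(4):
        s=np.linalg.lstsq(np.c_[2*xy,np.ones(len(xy))],(xy**2).sum(1),rcond=None)[0]
        R=np.sqrt(s[2]+s[0]**2+s[1]**2);e=np.abs(np.hypot(*(xy-s[:2]).T)-R);xy=xy[e<max(.0015,2*np.median(e))]
    return s[0],s[1],R,len(xy)
E
python3 - <<'E'
from loc import *
R=r.get_obs()["tool_rot"]
from scipy.spatial.transform import Rotation as Ro
print("tool axes (cols x,y,z)\n",Ro.from_quat(R,scalar_first=True).as_matrix().round(3))
f=np.load("top0.npz");p,d=f["p"],f["d"];W=cloud("top",d)
print("shelf z",W[20,100:400:60].round(3),"table",W[240,150].round(3))
hsv=cv2.cvtColor(p,cv2.COLOR_RGB2HSV)
h,s,v=cv2.split(hsv)
J=dict(gjl=(211,160,.076,.034,.041),gjs=(359,161,.064,.024,.031),bjl=(284,157,.086,.029,.036),bjs=(285,216,.056,.021,.028))
L=dict(gll=(343,214),gls=(223,215),bll=(144,211),bls=(159,156))
g=(h>55)&(h<95)&(s>35);b=(h>100)&(h<135)&(s>70)
for k,(u,w,z,ri,ro) in J.items():
    q=W[w-28:w+28,u-28:u+28].reshape(-1,3);m=np.abs(q[:,2]-z)<.006;q=q[m]
    print(k,"cloud rim mid/extent",q.mean(0).round(4),((q.min(0)+q.max(0))/2)[:2].round(4),(q.max(0)-q.min(0))[:2].round(4))
    # clay rim mask: colour not glaze; hole contour
    C=(~(g|b))[w-30:w+30,u-30:u+30].astype(np.uint8)
    G=((g if k[0]=='g' else b)).astype(np.uint8)
    n,l,st,ce=cv2.connectedComponentsWithStats(G)
    i=l[w,u]
    if i:
        cs,_=cv2.findContours((l==i).astype(np.uint8),cv2.RETR_EXTERNAL,cv2.CHAIN_APPROX_NONE)
        c=max(cs,key=len)[:,0];print("   mouth contour",np.round(circ(plane("top",c,z)[:,:2]),4),st[i])
for k,(u,w) in L.items():
    G=((g if k[0]=='g' else b)).astype(np.uint8)
    G=cv2.morphologyEx(G,cv2.MORPH_CLOSE,np.ones((5,5)))
    n,l,st,ce=cv2.connectedComponentsWithStats(G)
    i=l[w,u]; cs,_=cv2.findContours((l==i).astype(np.uint8),cv2.RETR_EXTERNAL,cv2.CHAIN_APPROX_NONE)
    c=max(cs,key=len)[:,0];print(k,"flange",np.round(circ(plane("top",c,.018)[:,:2]),4),st[i])
    q=W[w-28:w+28,u-28:u+28].reshape(-1,3);t=q[(q[:,2]>.035)&(q[:,2]<.06)]
    print("   knob",((t.min(0)+t.max(0))/2).round(4),(t.max(0)-t.min(0)).round(4),len(t))
E
```

```text
tool axes (cols x,y,z)
 [[ 0.943 -0.001  0.332]
 [-0.332 -0.002  0.943]
 [-0.    -1.    -0.002]]
shelf z [[ 0.775  0.374  0.271]
 [ 0.775  0.275  0.272]
 [ 0.775  0.175  0.273]
 [ 0.775  0.076  0.272]
 [ 0.777 -0.024  0.271]] table [ 0.437  0.339 -0.003]
gjl cloud rim mid/extent [0.5984 0.2082 0.0744] [0.5988 0.2079] [0.0811 0.0799]
gjs cloud rim mid/extent [ 0.6042 -0.106   0.0625] [ 0.6045 -0.1057] [0.0612 0.0604]
bjl cloud rim mid/extent [0.6047 0.0575 0.0844] [0.6052 0.0578] [0.0698 0.0709]
   mouth contour [5.917e-01 5.970e-02 1.720e-02 4.500e+01] [271 153  24  13 192]
bjs cloud rim mid/extent [0.4821 0.0559 0.0544] [0.4822 0.0554] [0.0535 0.055 ]
   mouth contour [4.77e-01 5.90e-02 1.44e-02 3.20e+01] [275 210  19  15 184]
gll flange [ 4.91e-01 -7.13e-02  3.82e-02  1.03e+02] [325 196  37  37 907]
   knob [ 0.4909 -0.0708  0.0427] [0.0207 0.0208 0.0088] 86
gls flange [4.880e-01 1.822e-01 2.810e-02 7.600e+01] [210 202  27  27 589]
   knob [0.4883 0.1829 0.0434] [0.0208 0.0207 0.01  ] 89
bll flange [4.955e-01 3.516e-01 3.360e-02 9.000e+01] [127 196  33  32 832]
   knob [0.4945 0.3515 0.0417] [0.0207 0.0207 0.0109] 98
bls flange [6.174e-01 3.224e-01 2.550e-02 6.600e+01] [148 145  24  23 448]
   knob [0.6397 0.3449 0.0423] [0.0681 0.0656 0.0096] 114
```

```bash
python3 -m handwheel '[{"claw":100,"dx":312,"dy":-167,"dz":-30},{"claw":100,"dx":312,"dy":-167,"dz":-30},{"claw":100,"dx":312,"dy":-167,"dz":-30},{"claw":100,"dx":312,"dy":-167,"dz":-30},{"claw":100,"dx":312,"dy":-167,"dz":-30},{"claw":100,"dx":312,"dy":-167,"dz":-30},{"claw":100,"dx":312,"dy":-167,"dz":-30},{"claw":100,"dx":312,"dy":-167,"dz":-130},{"claw":100,"dx":312,"dy":-167,"dz":-130},{"claw":100,"dx":312,"dy":-167,"dz":-130}]' 40
python3 - <<'E'
from loc import *
p,d=viewer.grab_frame("top");cv2.imwrite("pics/t1.png",cv2.resize(p[80:280,60:300,::-1],None,fx=3,fy=3));np.savez("t1.npz",p=p,d=d)
p,d=viewer.grab_frame("side");cv2.imwrite("pics/s1.png",p[:,:,::-1])
f=np.load("top0.npz");W=cloud("top",f["d"]);q=W[146:166,148:170].reshape(-1,3);t=q[(q[:,2]>.035)&(q[:,2]<.06)];print("bls knob",((t.min(0)+t.max(0))/2).round(4),(t.max(0)-t.min(0)).round(4))
E
```

```text
bls knob [0.6165 0.3224 0.0426] [0.0218 0.0204 0.0088]$[0]: bad value
```

View pics/t1.png

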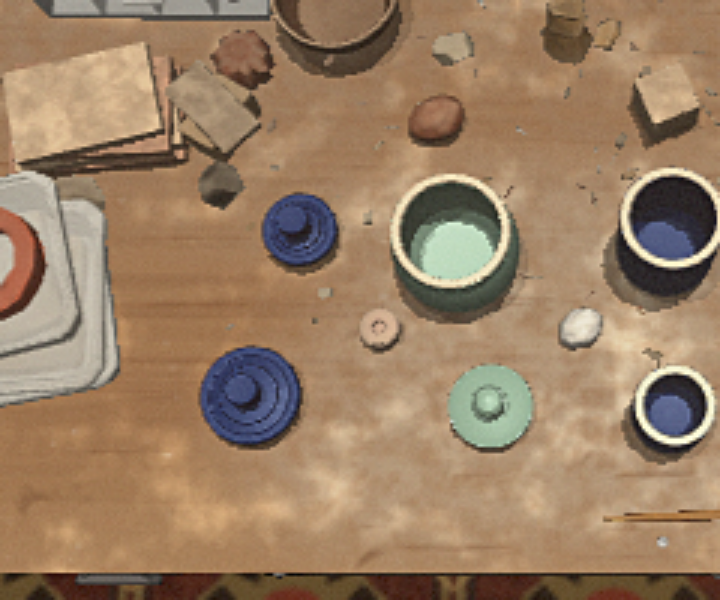

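View pics/s1.png

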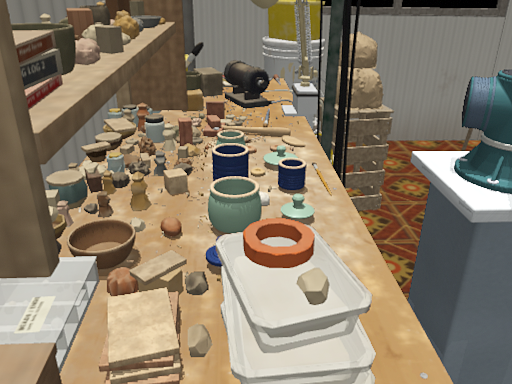

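The call was refused and nothing moved. The pictures show the same scene as before, with the blue large lid at (143,211). I think every row needs all seven keys.

```bash
python3 -m handwheel '[{"claw":100,"dx":312,"dy":-167,"dz":-30,"wx":0,"wy":0,"wz":0},{"claw":100,"dx":312,"dy":-167,"dz":-30,"wx":0,"wy":0,"wz":0},{"claw":100,"dx":312,"dy":-167,"dz":-30,"wx":0,"wy":0,"wz":0},{"claw":100,"dx":312,"dy":-167,"dz":-30,"wx":0,"wy":0,"wz":0},{"claw":100,"dx":312,"dy":-167,"dz":-30,"wx":0,"wy":0,"wz":0},{"claw":100,"dx":312,"dy":-167,"dz":-30,"wx":0,"wy":0,"wz":0},{"claw":100,"dx":312,"dy":-167,"dz":-30,"wx":0,"wy":0,"wz":0},{"claw":100,"dx":312,"dy":-167,"dz":-130,"wx":0,"wy":0,"wz":0},{"claw":100,"dx":312,"dy":-167,"dz":-130,"wx":0,"wy":0,"wz":0},{"claw":100,"dx":312,"dy":-167,"dz":-130,"wx":0,"wy":0,"wz":0}]' 40
```

```text
time_s: 1.2
ee_pos: [0.4894, 0.3475, 0.091]
tool_rot: [-0.692, 0.702, -0.125, 0.114]
contact_force: [-0.8, -0.7, -0.5]
opening: 0.606
```

Run:
```python
from loc import *
p,d=viewer.grab_frame("top");cv2.imwrite("pics/t2.png",cv2.resize(p[80:280,60:300,::-1],None,fx=3,fy=3));np.savez("t2.npz",p=p,d=d)
p,d=viewer.grab_frame("side");cv2.imwrite("pics/s2.png",p[:,:,::-1])
o=r.get_obs();print(o["ee_pos"],o["tool_rot"],o["joint_vel"].round(3),o["q"].round(3))
```

```text
[0.49400201 0.35141184 0.10046568] [-0.69628602  0.6976888  -0.12011305  0.11827499] [ 0.012 -0.051 -0.095 -0.001 -0.009  0.001] [ 0.525  0.272  1.419  0.     1.454 -0.707]
```

View pics/t2.png

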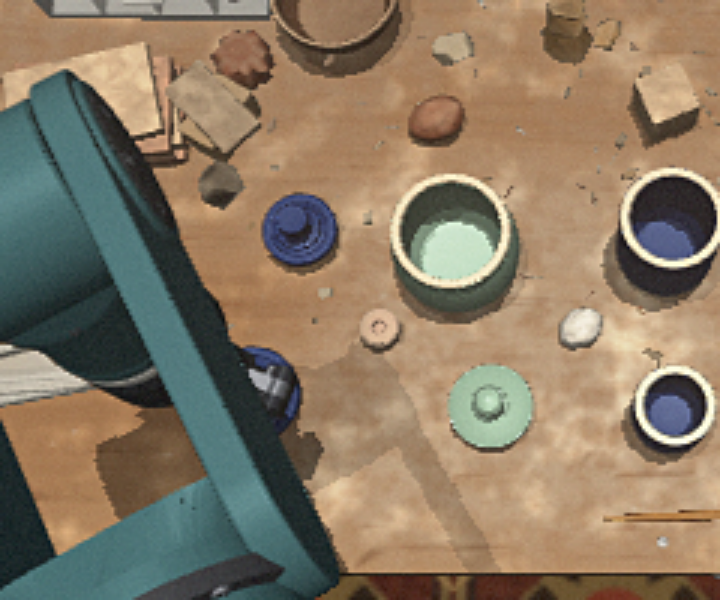

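The gripper is above the blue large lid at about (150,207) in the full frame. The forearm and wrist housing reach up and left to about (80,105), so I'll check their clearance to the shelf.

Run:
```python
from loc import *
f=np.load("t2.npz");W=cloud("top",f["d"]);f0=np.load("top0.npz");W0=cloud("top",f0["d"])
m=(W[...,2]-W0[...,2]>.03)
q=W[m];i=np.argsort(-q[:,0])[:400:40];print(q[i].round(3))
for a in range(0,512,60):
  c=W0[:60,a];s=c[(c[:,2]>.2)];print("shelf edge",s[np.argmin(s[:,0])].round(3))
print(viewer.get_calibration("top")["T"][:3,3])
```

```text
[[0.559 0.324 0.42 ]
 [0.547 0.312 0.407]
 [0.543 0.31  0.433]
 [0.541 0.313 0.447]
 [0.539 0.309 0.446]
 [0.537 0.308 0.442]
 [0.535 0.311 0.455]
 [0.534 0.323 0.453]
 [0.532 0.332 0.448]
 [0.531 0.303 0.444]]
shelf edge [0.759 0.531 0.283]
shelf edge [0.756 0.444 0.26 ]
shelf edge [0.756 0.346 0.251]
shelf edge [0.756 0.245 0.25 ]
shelf edge [0.756 0.142 0.25 ]
shelf edge [0.755 0.042 0.263]
shelf edge [ 0.756 -0.057  0.271]
shelf edge [ 0.756 -0.165  0.248]
shelf edge [ 0.755 -0.264  0.256]
[0.35066984 0.12380874 0.89348347]
```

View pics/s2.png

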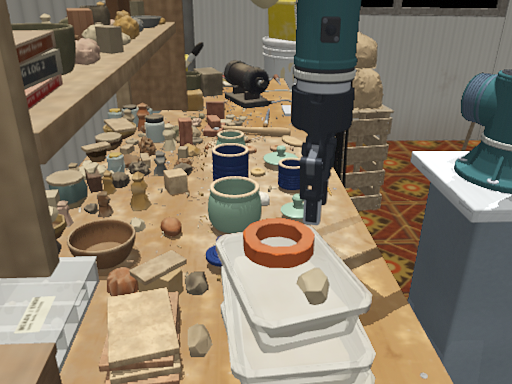

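```bash
python3 -m handwheel '[{"claw":100,"dx":0,"dy":0,"dz":-40,"wx":0,"wy":0,"wz":0},{"claw":100,"dx":0,"dy":0,"dz":-60,"wx":0,"wy":0,"wz":0},{"claw":100,"dx":0,"dy":0,"dz":-75,"wx":0,"wy":0,"wz":0},{"claw":100,"dx":0,"dy":0,"dz":-75,"wx":0,"wy":0,"wz":0},{"claw":100,"dx":0,"dy":0,"dz":-75,"wx":0,"wy":0,"wz":0},{"claw":255,"dx":0,"dy":0,"dz":-75,"wx":0,"wy":0,"wz":0},{"claw":255,"dx":0,"dy":0,"dz":-75,"wx":0,"wy":0,"wz":0},{"claw":255,"dx":0,"dy":0,"dz":-75,"wx":0,"wy":0,"wz":0},{"claw":255,"dx":0,"dy":0,"dz":-75,"wx":0,"wy":0,"wz":0},{"claw":255,"dx":0,"dy":0,"dz":-75,"wx":0,"wy":0,"wz":0}]' 40
```

```text
time_s: 2.3
ee_pos: [0.4958, 0.3523, 0.0282]
tool_rot: [0.698, -0.696, 0.118, -0.12]
contact_force: [-1.0, 0.3, 6.2]
opening: 0.213
```

Side view: the gripper is at (313,200), clear of the shelf, with the trays in front of it. The grasp closed on the knob at an opening of 0.21. Next I'll lift and carry it toward the blue large jar.

```bash
python3 -m handwheel '[{"claw":255,"dx":0,"dy":0,"dz":30,"wx":0,"wy":0,"wz":0},{"claw":255,"dx":0,"dy":0,"dz":80,"wx":0,"wy":0,"wz":0},{"claw":255,"dx":0,"dy":0,"dz":130,"wx":0,"wy":0,"wz":0},{"claw":255,"dx":15,"dy":-40,"dz":140,"wx":0,"wy":0,"wz":0},{"claw":255,"dx":30,"dy":-85,"dz":140,"wx":0,"wy":0,"wz":0},{"claw":255,"dx":50,"dy":-130,"dz":140,"wx":0,"wy":0,"wz":0},{"claw":255,"dx":65,"dy":-175,"dz":140,"wx":0,"wy":0,"wz":0},{"claw":255,"dx":80,"dy":-220,"dz":140,"wx":0,"wy":0,"wz":0},{"claw":255,"dx":97,"dy":-260,"dz":140,"wx":0,"wy":0,"wz":0},{"claw":255,"dx":110,"dy":-294,"dz":140,"wx":0,"wy":0,"wz":0}]'
python3 -m handwheel '[{"claw":255,"dx":0,"dy":0,"dz":-15,"wx":0,"wy":0,"wz":0},{"claw":255,"dx":0,"dy":0,"dz":-30,"wx":0,"wy":0,"wz":0},{"claw":255,"dx":0,"dy":0,"dz":-40,"wx":0,"wy":0,"wz":0},{"claw":255,"dx":0,"dy":0,"dz":-46,"wx":0,"wy":0,"wz":0},{"claw":255,"dx":0,"dy":0,"dz":-46,"wx":0,"wy":0,"wz":0},{"claw":255,"dx":0,"dy":0,"dz":-46,"wx":0,"wy":0,"wz":0},{"claw":255,"dx":0,"dy":0,"dz":-46,"wx":0,"wy":0,"wz":0},{"claw":255,"dx":0,"dy":0,"dz":-46,"wx":0,"wy":0,"wz":0},{"claw":255,"dx":0,"dy":0,"dz":-46,"wx":0,"wy":0,"wz":0},{"claw":255,"dx":0,"dy":0,"dz":-46,"wx":0,"wy":0,"wz":0}]'
python3 - <<'E'
from loc import *
p,d=viewer.grab_frame("side");np.savez("s3.npz",p=p,d=d)
cv2.imwrite("pics/s3.png",cv2.resize(p[90:230,160:340,::-1],None,fx=4,fy=4))
f0=np.load("side0.npz");W0=cloud("side",f0["d"]);W=cloud("side",d)
o=r.get_obs();print(o["ee_pos"].round(4))
# world positions of jars per side camera (rims), from scene before
for k,c,z,R in [("gjl",(.599,.208),.076,.05),("gjs",(.6045,-.1057),.064,.04),("bjl",(.605,.058),.086,.045),("bjs",(.482,.0555),.056,.038)]:
    q=W0.reshape(-1,3);q=q[(np.hypot(q[:,0]-c[0],q[:,1]-c[1])<R)&(abs(q[:,2]-z)<.006)]
    print(k,((q.min(0)+q.max(0))/2).round(4),(q.max(0)-q.min(0)).round(4),len(q))
h,s,v=cv2.split(cv2.cvtColor(p,cv2.COLOR_RGB2HSV))
b=((h>100)&(h<135)&(s>70))
for z0 in np.arange(.080,.16,.005):
    m=(np.hypot(W[...,0]-.605,W[...,1]-.058)<.055)&(W[...,2]>=z0)&(W[...,2]<z0+.005)&b
    q=W[m]
    if len(q)>5: print(round(z0,3),len(q),((q.min(0)+q.max(0))/2)[:2].round(4),(q.max(0)-q.min(0))[:2].round(4))
E
```

```text
time_s: 3.3
ee_pos: [0.6051, 0.0552, 0.1657]
tool_rot: [-0.697, 0.697, -0.12, 0.119]
contact_force: [0.5, 0.5, -0.9]
opening: 0.213
time_s: 4.3
ee_pos: [0.605, 0.0578, 0.1207]
tool_rot: [0.697, -0.697, 0.119, -0.119]
contact_force: [-0.7, -0.4, -0.8]
opening: 0.213
[0.6049 0.0577 0.1206]
gjl [0.5997 0.2086 0.0741] [0.0809 0.0854 0.0081] 561
gjs [ 0.6063 -0.1047  0.0622] [0.0596 0.0615 0.0083] 192
bjl [0.6064 0.0584 0.0839] [0.0698 0.0729 0.0078] 339
bjs [0.4834 0.0559 0.0541] [0.0544 0.0594 0.0081] 243
0.08 73 [0.6066 0.0655] [0.0692 0.0586]
0.105 44 [0.6053 0.0842] [0.062  0.0205]
0.11 210 [0.6062 0.063 ] [0.0646 0.0667]
0.115 103 [0.606  0.0671] [0.0644 0.051 ]
0.13 8 [0.6067 0.0685] [0.0244 0.0176]
0.135 9 [0.6067 0.0679] [0.0243 0.0198]
```

View pics/s3.png

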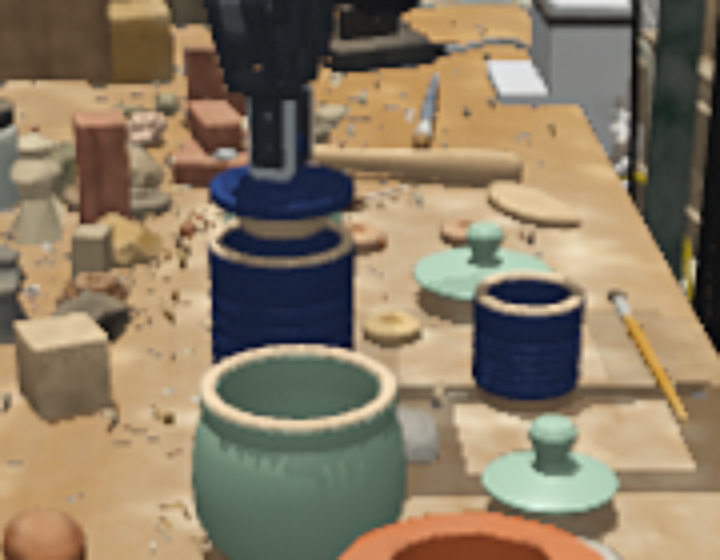

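The side crop shows the blue large lid level and centred over its jar at crop (283,200), with the spigot just above the rim. I'll lower it slowly.

```bash
python3 -m handwheel '[{"claw":255,"dx":0,"dy":0,"dz":-4,"wx":0,"wy":0,"wz":0},{"claw":255,"dx":0,"dy":0,"dz":-8,"wx":0,"wy":0,"wz":0},{"claw":255,"dx":0,"dy":0,"dz":-11,"wx":0,"wy":0,"wz":0},{"claw":255,"dx":0,"dy":0,"dz":-14,"wx":0,"wy":0,"wz":0},{"claw":255,"dx":0,"dy":0,"dz":-17,"wx":0,"wy":0,"wz":0},{"claw":255,"dx":0,"dy":0,"dz":-19,"wx":0,"wy":0,"wz":0},{"claw":255,"dx":0,"dy":0,"dz":-20,"wx":0,"wy":0,"wz":0},{"claw":255,"dx":0,"dy":0,"dz":-21,"wx":0,"wy":0,"wz":0},{"claw":255,"dx":0,"dy":0,"dz":-21,"wx":0,"wy":0,"wz":0},{"claw":255,"dx":0,"dy":0,"dz":-21,"wx":0,"wy":0,"wz":0}]'
```

```text
time_s: 5.35
ee_pos: [0.6051, 0.0578, 0.1003]
tool_rot: [0.697, -0.697, 0.119, -0.12]
contact_force: [-2.1, 0.8, 4.5]
opening: 0.213
```

Seated: TCP z is 0.1003 against an expected 0.100. I'll release it and go to the blue small lid.

```bash
python3 -m handwheel '[{"claw":100,"dx":0,"dy":0,"dz":1,"wx":0,"wy":0,"wz":0},{"claw":100,"dx":0,"dy":0,"dz":1,"wx":0,"wy":0,"wz":0},{"claw":100,"dx":0,"dy":0,"dz":1,"wx":0,"wy":0,"wz":0},{"claw":100,"dx":0,"dy":0,"dz":1,"wx":0,"wy":0,"wz":0},{"claw":100,"dx":0,"dy":0,"dz":15,"wx":0,"wy":0,"wz":0},{"claw":100,"dx":0,"dy":0,"dz":50,"wx":0,"wy":0,"wz":0},{"claw":100,"dx":0,"dy":40,"dz":60,"wx":0,"wy":0,"wz":0},{"claw":100,"dx":4,"dy":85,"dz":60,"wx":0,"wy":0,"wz":0},{"claw":100,"dx":6,"dy":130,"dz":60,"wx":0,"wy":0,"wz":0},{"claw":100,"dx":8,"dy":175,"dz":60,"wx":0,"wy":0,"wz":0}]'
python3 -m handwheel '[{"claw":100,"dx":2,"dy":45,"dz":0,"wx":0,"wy":0,"wz":0},{"claw":100,"dx":4,"dy":89,"dz":-30,"wx":0,"wy":0,"wz":0},{"claw":100,"dx":4,"dy":89,"dz":-65,"wx":0,"wy":0,"wz":0},{"claw":100,"dx":4,"dy":89,"dz":-95,"wx":0,"wy":0,"wz":0},{"claw":100,"dx":4,"dy":89,"dz":-115,"wx":0,"wy":0,"wz":0},{"claw":100,"dx":4,"dy":89,"dz":-131,"wx":0,"wy":0,"wz":0},{"claw":100,"dx":4,"dy":89,"dz":-131,"wx":0,"wy":0,"wz":0},{"claw":100,"dx":4,"dy":89,"dz":-131,"wx":0,"wy":0,"wz":0},{"claw":100,"dx":4,"dy":89,"dz":-131,"wx":0,"wy":0,"wz":0},{"claw":100,"dx":4,"dy":89,"dz":-131,"wx":0,"wy":0,"wz":0}]'
python3 - <<'E'
from loc import *
p,d=viewer.grab_frame("side");cv2.imwrite("pics/s4.png",cv2.resize(p[90:290,130:340,::-1],None,fx=3,fy=3))
E
```

```text
time_s: 6.35
ee_pos: [0.6132, 0.2343, 0.1611]
tool_rot: [0.697, -0.697, 0.119, -0.12]
contact_force: [0.8, -0.7, 0.8]
opening: 0.608
time_s: 7.35
ee_pos: [0.618, 0.3221, 0.0307]
tool_rot: [0.698, -0.696, 0.118, -0.12]
contact_force: [-0.3, 0.2, -0.5]
opening: 0.607
```

View pics/s4.png

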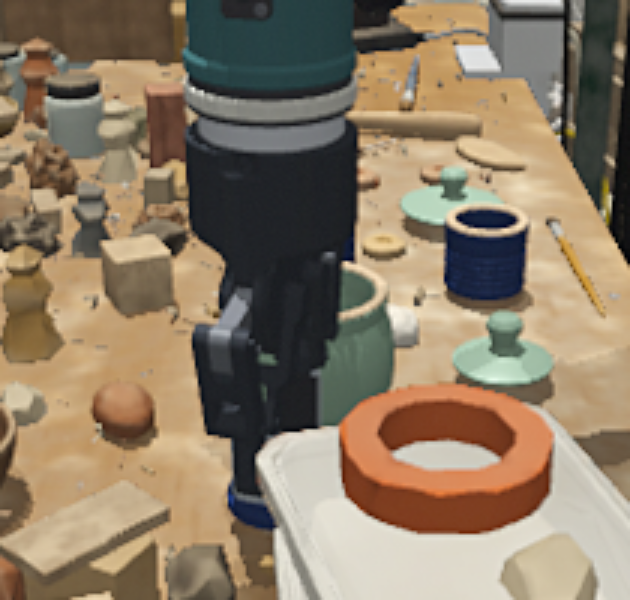

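The fingers straddle the blue small lid at crop (255,505). I'll close on it and carry it to the blue small jar.

```bash
python3 -m handwheel '[{"claw":255,"dx":0,"dy":0,"dz":-1,"wx":0,"wy":0,"wz":0},{"claw":255,"dx":0,"dy":0,"dz":-1,"wx":0,"wy":0,"wz":0},{"claw":255,"dx":0,"dy":0,"dz":-1,"wx":0,"wy":0,"wz":0},{"claw":255,"dx":0,"dy":0,"dz":-1,"wx":0,"wy":0,"wz":0},{"claw":255,"dx":0,"dy":0,"dz":-1,"wx":0,"wy":0,"wz":0},{"claw":255,"dx":0,"dy":0,"dz":-1,"wx":0,"wy":0,"wz":0},{"claw":255,"dx":0,"dy":0,"dz":20,"wx":0,"wy":0,"wz":0},{"claw":255,"dx":0,"dy":0,"dz":65,"wx":0,"wy":0,"wz":0},{"claw":255,"dx":0,"dy":0,"dz":110,"wx":0,"wy":0,"wz":0},{"claw":255,"dx":0,"dy":0,"dz":125,"wx":0,"wy":0,"wz":0}]'
python3 -m handwheel '[{"claw":255,"dx":-20,"dy":-40,"dz":0,"wx":0,"wy":0,"wz":0},{"claw":255,"dx":-40,"dy":-80,"dz":0,"wx":0,"wy":0,"wz":0},{"claw":255,"dx":-60,"dy":-120,"dz":0,"wx":0,"wy":0,"wz":0},{"claw":255,"dx":-80,"dy":-160,"dz":0,"wx":0,"wy":0,"wz":0},{"claw":255,"dx":-100,"dy":-200,"dz":0,"wx":0,"wy":0,"wz":0},{"claw":255,"dx":-120,"dy":-240,"dz":-15,"wx":0,"wy":0,"wz":0},{"claw":255,"dx":-135,"dy":-266,"dz":-35,"wx":0,"wy":0,"wz":0},{"claw":255,"dx":-135,"dy":-266,"dz":-55,"wx":0,"wy":0,"wz":0},{"claw":255,"dx":-135,"dy":-266,"dz":-63,"wx":0,"wy":0,"wz":0},{"claw":255,"dx":-135,"dy":-266,"dz":-63,"wx":0,"wy":0,"wz":0}]'
cat > chk.py <<'E'
import sys
from loc import *
n,jx,jy,zr=sys.argv[1],*map(float,sys.argv[2:5])
p,d=viewer.grab_frame("side");cv2.imwrite(f"pics/{n}.png",cv2.resize(p[90:290,130:340,::-1],None,fx=3,fy=3))
W=cloud("side",d);print(r.get_obs()["ee_pos"].round(4))
h,s,v=cv2.split(cv2.cvtColor(p,cv2.COLOR_RGB2HSV));b=(((h>100)&(h<135))|((h>55)&(h<95)))&(s>35)
for z0 in np.arange(zr-.01,zr+.045,.005):
    q=W[(np.hypot(W[...,0]-jx,W[...,1]-jy)<.055)&(W[...,2]>=z0)&(W[...,2]<z0+.005)&b]
    if len(q)>5: print(round(z0,3),len(q),((q.min(0)+q.max(0))/2)[:2].round(4),(q.max(0)-q.min(0))[:2].round(4))
E
python3 chk.py s5 .482 .0555 .056
```

```text
time_s: 8.4
ee_pos: [0.619, 0.3228, 0.1599]
tool_rot: [0.699, -0.695, 0.116, -0.122]
contact_force: [0.3, -0.0, 1.0]
opening: 0.217
time_s: 9.4
ee_pos: [0.4805, 0.0559, 0.0884]
tool_rot: [-0.697, 0.697, -0.121, 0.118]
contact_force: [0.5, 0.2, -0.3]
opening: 0.213
[0.4815 0.0561 0.0897]
0.046 91 [0.4866 0.0588] [0.0495 0.0507]
0.051 36 [0.4863 0.0605] [0.0483 0.0482]
0.071 6 [0.4922 0.0691] [0.0299 0.0165]
0.076 52 [0.4837 0.0734] [0.047  0.0251]
0.081 153 [0.4831 0.0615] [0.049  0.0467]
0.096 17 [0.4826 0.0706] [0.0233 0.0192]
0.101 22 [0.4827 0.0661] [0.026  0.0311]
```

View pics/s5.png

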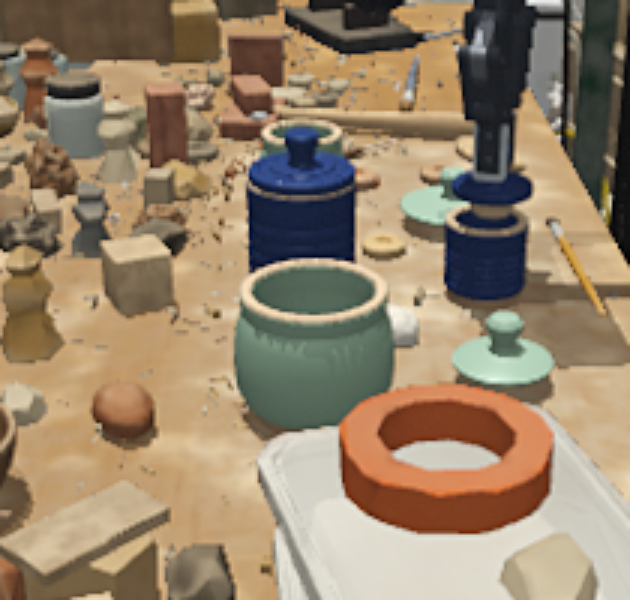

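The blue large lid sits level on its jar. The blue small lid hovers at crop (493,185) with its jar rim at (486,218), which may be 2–3 mm off toward -x. I'll re-measure now that the arm has settled.

```bash
cat > al.py <<'E'
import sys
from loc import *
# side-view silhouettes: lid flange ellipse & jar rim, cast on planes ; args col (blue/green) u0 u1 v0 v1 zflange zrim
col=sys.argv[1];u0,u1,v0,v1=map(int,sys.argv[2:6]);zf,zr=map(float,sys.argv[6:8])
p,d=viewer.grab_frame("side");np.savez("last.npz",p=p,d=d);print(r.get_obs()["ee_pos"].round(4))
h,s,v=cv2.split(cv2.cvtColor(p,cv2.COLOR_RGB2HSV));m=((h>100)&(h<135)&(s>70)) if col=="blue" else ((h>55)&(h<95)&(s>35))
for vv in range(v0,v1):
    c=np.where(m[vv,u0:u1])[0]+u0
    if len(c)>5: print(vv,c.min(),c.max(),"x@zf %.4f x@zr %.4f"%tuple(plane("side",[[(c.min()+c.max())/2,vv]],z)[0,0] for z in(zf,zr)))
E
python3 al.py blue 270 312 145 190 .080 .056
```

```text
[0.4823 0.0563 0.0906]
147 284 301 x@zf 0.4811 x@zr 0.4713
148 282 302 x@zf 0.4828 x@zr 0.4732
149 281 304 x@zf 0.4826 x@zr 0.4730
150 280 305 x@zf 0.4833 x@zr 0.4738
151 280 305 x@zf 0.4841 x@zr 0.4746
152 280 306 x@zf 0.4838 x@zr 0.4743
153 280 306 x@zf 0.4845 x@zr 0.4751
154 281 305 x@zf 0.4852 x@zr 0.4758
155 283 304 x@zf 0.4850 x@zr 0.4756
156 286 302 x@zf 0.4847 x@zr 0.4753
157 290 298 x@zf 0.4854 x@zr 0.4761
161 283 299 x@zf 0.4938 x@zr 0.4850
162 282 301 x@zf 0.4935 x@zr 0.4847
163 282 301 x@zf 0.4941 x@zr 0.4854
164 284 301 x@zf 0.4929 x@zr 0.4841
165 286 299 x@zf 0.4935 x@zr 0.4848
168 279 304 x@zf 0.4971 x@zr 0.4887
169 279 304 x@zf 0.4977 x@zr 0.4893
170 279 304 x@zf 0.4983 x@zr 0.4900
171 279 304 x@zf 0.4989 x@zr 0.4906
172 279 304 x@zf 0.4995 x@zr 0.4912
173 279 304 x@zf 0.5000 x@zr 0.4918
174 279 304 x@zf 0.5006 x@zr 0.4924
175 279 304 x@zf 0.5012 x@zr 0.4930
176 278 304 x@zf 0.5026 x@zr 0.4946
177 279 304 x@zf 0.5023 x@zr 0.4942
178 279 304 x@zf 0.5028 x@zr 0.4948
179 279 304 x@zf 0.5033 x@zr 0.4954
180 278 304 x@zf 0.5047 x@zr 0.4969
181 278 303 x@zf 0.5061 x@zr 0.4983
182 278 303 x@zf 0.5066 x@zr 0.4989
183 278 304 x@zf 0.5063 x@zr 0.4985
184 279 303 x@zf 0.5068 x@zr 0.4991
185 279 303 x@zf 0.5073 x@zr 0.4996
186 280 303 x@zf 0.5069 x@zr 0.4992
187 281 302 x@zf 0.5074 x@zr 0.4998
188 284 300 x@zf 0.5071 x@zr 0.4994
189 287 296 x@zf 0.5084 x@zr 0.5008
```

The settled offset is about 1 mm, so I'll lower it with +1 mm in x.

```bash
python3 -m handwheel '[{"claw":255,"dx":1,"dy":0,"dz":-4,"wx":0,"wy":0,"wz":0},{"claw":255,"dx":1,"dy":0,"dz":-8,"wx":0,"wy":0,"wz":0},{"claw":255,"dx":1,"dy":0,"dz":-11,"wx":0,"wy":0,"wz":0},{"claw":255,"dx":1,"dy":0,"dz":-14,"wx":0,"wy":0,"wz":0},{"claw":255,"dx":1,"dy":0,"dz":-17,"wx":0,"wy":0,"wz":0},{"claw":255,"dx":1,"dy":0,"dz":-19,"wx":0,"wy":0,"wz":0},{"claw":255,"dx":1,"dy":0,"dz":-20,"wx":0,"wy":0,"wz":0},{"claw":255,"dx":1,"dy":0,"dz":-21,"wx":0,"wy":0,"wz":0},{"claw":255,"dx":1,"dy":0,"dz":-21,"wx":0,"wy":0,"wz":0},{"claw":255,"dx":1,"dy":0,"dz":-21,"wx":0,"wy":0,"wz":0}]'
```

```text
time_s: 10.5
ee_pos: [0.4829, 0.0557, 0.0696]
tool_rot: [0.697, -0.697, 0.119, -0.119]
contact_force: [-0.5, -0.4, 0.6]
opening: 0.213
```

```bash
python3 -m handwheel '[{"claw":255,"dx":0,"dy":0,"dz":-1,"wx":0,"wy":0,"wz":0},{"claw":255,"dx":0,"dy":0,"dz":-1,"wx":0,"wy":0,"wz":0},{"claw":255,"dx":0,"dy":0,"dz":-2,"wx":0,"wy":0,"wz":0},{"claw":255,"dx":0,"dy":0,"dz":-2,"wx":0,"wy":0,"wz":0},{"claw":255,"dx":0,"dy":0,"dz":-2,"wx":0,"wy":0,"wz":0},{"claw":255,"dx":0,"dy":0,"dz":-2,"wx":0,"wy":0,"wz":0},{"claw":255,"dx":0,"dy":0,"dz":-2,"wx":0,"wy":0,"wz":0},{"claw":255,"dx":0,"dy":0,"dz":-2,"wx":0,"wy":0,"wz":0},{"claw":255,"dx":0,"dy":0,"dz":-2,"wx":0,"wy":0,"wz":0},{"claw":255,"dx":0,"dy":0,"dz":-2,"wx":0,"wy":0,"wz":0}]'
```

```text
time_s: 11.5
ee_pos: [0.4834, 0.0557, 0.0696]
tool_rot: [0.697, -0.697, 0.118, -0.12]
contact_force: [-3.8, -1.3, 9.8]
opening: 0.216
```

Firm contact at z 0.0696. I'll release and move to the green small lid.

```bash
python3 -m handwheel '[{"claw":255,"dx":0,"dy":0,"dz":2,"wx":0,"wy":0,"wz":0},{"claw":100,"dx":0,"dy":0,"dz":2,"wx":0,"wy":0,"wz":0},{"claw":100,"dx":0,"dy":0,"dz":2,"wx":0,"wy":0,"wz":0},{"claw":100,"dx":0,"dy":0,"dz":2,"wx":0,"wy":0,"wz":0},{"claw":100,"dx":0,"dy":0,"dz":4,"wx":0,"wy":0,"wz":0},{"claw":100,"dx":0,"dy":0,"dz":35,"wx":0,"wy":0,"wz":0},{"claw":100,"dx":0,"dy":20,"dz":60,"wx":0,"wy":0,"wz":0},{"claw":100,"dx":3,"dy":60,"dz":65,"wx":0,"wy":0,"wz":0},{"claw":100,"dx":5,"dy":100,"dz":60,"wx":0,"wy":0,"wz":0},{"claw":100,"dx":5,"dy":127,"dz":40,"wx":0,"wy":0,"wz":0}]'
python3 - <<'E'
from loc import *
p,d=viewer.grab_frame("side");cv2.imwrite("pics/s6.png",cv2.resize(p[90:290,130:340,::-1],None,fx=3,fy=3))
E
python3 -m handwheel '[{"claw":100,"dx":0,"dy":0,"dz":-30,"wx":0,"wy":0,"wz":0},{"claw":100,"dx":0,"dy":0,"dz":-55,"wx":0,"wy":0,"wz":0},{"claw":100,"dx":0,"dy":0,"dz":-70,"wx":0,"wy":0,"wz":0},{"claw":100,"dx":0,"dy":0,"dz":-79,"wx":0,"wy":0,"wz":0},{"claw":100,"dx":0,"dy":0,"dz":-79,"wx":0,"wy":0,"wz":0},{"claw":255,"dx":0,"dy":0,"dz":-79,"wx":0,"wy":0,"wz":0},{"claw":255,"dx":0,"dy":0,"dz":-79,"wx":0,"wy":0,"wz":0},{"claw":255,"dx":0,"dy":0,"dz":-79,"wx":0,"wy":0,"wz":0},{"claw":255,"dx":0,"dy":0,"dz":-79,"wx":0,"wy":0,"wz":0},{"claw":255,"dx":0,"dy":0,"dz":-79,"wx":0,"wy":0,"wz":0}]'
```

```text
time_s: 12.5
ee_pos: [0.4901, 0.1855, 0.1104]
tool_rot: [0.698, -0.696, 0.116, -0.121]
contact_force: [-0.1, 0.3, 0.0]
opening: 0.61
time_s: 13.55
ee_pos: [0.4888, 0.1829, 0.0297]
tool_rot: [0.697, -0.697, 0.118, -0.12]
contact_force: [-0.3, -0.3, 4.6]
opening: 0.214
```

View pics/s6.png

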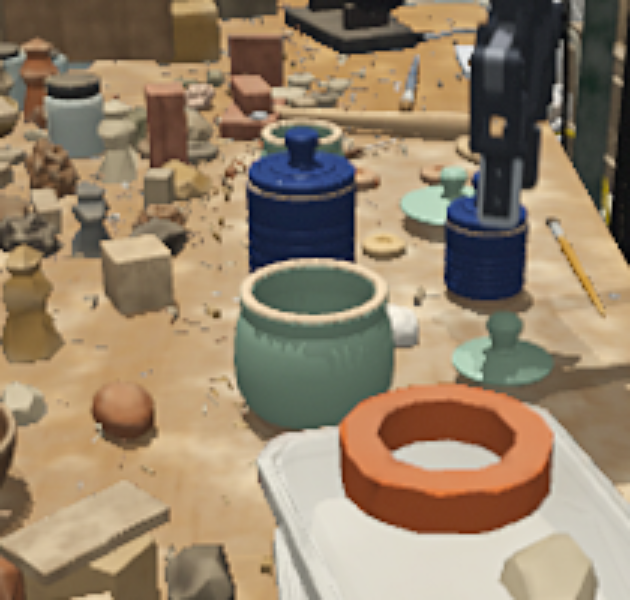

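The blue small lid is seated and level at crop (486,220). The green small lid is gripped, so I'll carry it to the green small jar.

```bash
python3 -m handwheel '[{"claw":255,"dx":0,"dy":0,"dz":30,"wx":0,"wy":0,"wz":0},{"claw":255,"dx":0,"dy":0,"dz":80,"wx":0,"wy":0,"wz":0},{"claw":255,"dx":0,"dy":0,"dz":130,"wx":0,"wy":0,"wz":0},{"claw":255,"dx":16,"dy":-40,"dz":140,"wx":0,"wy":0,"wz":0},{"claw":255,"dx":34,"dy":-85,"dz":140,"wx":0,"wy":0,"wz":0},{"claw":255,"dx":52,"dy":-130,"dz":140,"wx":0,"wy":0,"wz":0},{"claw":255,"dx":70,"dy":-175,"dz":140,"wx":0,"wy":0,"wz":0},{"claw":255,"dx":88,"dy":-220,"dz":140,"wx":0,"wy":0,"wz":0},{"claw":255,"dx":104,"dy":-260,"dz":130,"wx":0,"wy":0,"wz":0},{"claw":255,"dx":116,"dy":-289,"dz":110,"wx":0,"wy":0,"wz":0}]'
python3 -m handwheel '[{"claw":255,"dx":0,"dy":0,"dz":-15,"wx":0,"wy":0,"wz":0},{"claw":255,"dx":0,"dy":0,"dz":-30,"wx":0,"wy":0,"wz":0},{"claw":255,"dx":0,"dy":0,"dz":-38,"wx":0,"wy":0,"wz":0},{"claw":255,"dx":0,"dy":0,"dz":-38,"wx":0,"wy":0,"wz":0},{"claw":255,"dx":0,"dy":0,"dz":-38,"wx":0,"wy":0,"wz":0},{"claw":255,"dx":0,"dy":0,"dz":-38,"wx":0,"wy":0,"wz":0},{"claw":255,"dx":0,"dy":0,"dz":-38,"wx":0,"wy":0,"wz":0},{"claw":255,"dx":0,"dy":0,"dz":-38,"wx":0,"wy":0,"wz":0},{"claw":255,"dx":0,"dy":0,"dz":-38,"wx":0,"wy":0,"wz":0},{"claw":255,"dx":0,"dy":0,"dz":-38,"wx":0,"wy":0,"wz":0}]'
python3 - <<'E'
from loc import *
p,d=viewer.grab_frame("side");q,_=viewer.grab_frame("top")
a=cv2.resize(p[90:190,180:300,::-1],(600,500),interpolation=cv2.INTER_CUBIC)
cv2.imwrite("pics/s7.png",a);cv2.imwrite("pics/t7.png",q[:,:,::-1]);print(r.get_obs()["ee_pos"])
E
```

```text
time_s: 14.55
ee_pos: [0.6054, -0.1094, 0.1395]
tool_rot: [-0.697, 0.697, -0.118, 0.121]
contact_force: [0.5, 0.7, -0.7]
opening: 0.212
time_s: 15.55
ee_pos: [0.6038, -0.1063, 0.1005]
tool_rot: [0.697, -0.697, 0.119, -0.119]
contact_force: [-0.2, 1.2, -1.8]
opening: 0.215
[ 0.60380797 -0.10628126  0.10037511]
```

View pics/s7.png

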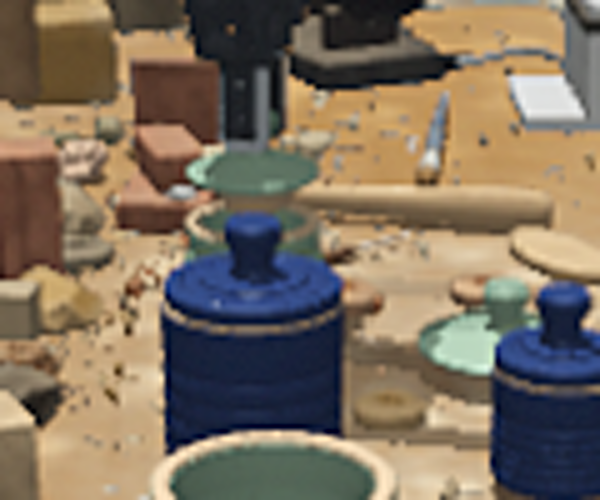

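The green small lid (crop 252,170) is centred over its jar rim (253,222). It may be very slightly tilted. I'll lower it.

```bash
python3 -m handwheel '[{"claw":255,"dx":0,"dy":0,"dz":-4,"wx":0,"wy":0,"wz":0},{"claw":255,"dx":0,"dy":0,"dz":-8,"wx":0,"wy":0,"wz":0},{"claw":255,"dx":0,"dy":0,"dz":-11,"wx":0,"wy":0,"wz":0},{"claw":255,"dx":0,"dy":0,"dz":-14,"wx":0,"wy":0,"wz":0},{"claw":255,"dx":0,"dy":0,"dz":-17,"wx":0,"wy":0,"wz":0},{"claw":255,"dx":0,"dy":0,"dz":-19,"wx":0,"wy":0,"wz":0},{"claw":255,"dx":0,"dy":0,"dz":-20,"wx":0,"wy":0,"wz":0},{"claw":255,"dx":0,"dy":0,"dz":-21,"wx":0,"wy":0,"wz":0},{"claw":255,"dx":0,"dy":0,"dz":-21,"wx":0,"wy":0,"wz":0},{"claw":255,"dx":0,"dy":0,"dz":-21,"wx":0,"wy":0,"wz":0}]'
```

```text
time_s: 16.65
ee_pos: [0.6041, -0.1062, 0.0801]
tool_rot: [0.697, -0.697, 0.119, -0.12]
contact_force: [-0.9, 1.4, 3.7]
opening: 0.216
```

```bash
python3 -m handwheel '[{"claw":255,"dx":0,"dy":0,"dz":-1,"wx":0,"wy":0,"wz":0},{"claw":255,"dx":0,"dy":0,"dz":-1,"wx":0,"wy":0,"wz":0},{"claw":100,"dx":0,"dy":0,"dz":1,"wx":0,"wy":0,"wz":0},{"claw":100,"dx":0,"dy":0,"dz":1,"wx":0,"wy":0,"wz":0},{"claw":100,"dx":0,"dy":0,"dz":2,"wx":0,"wy":0,"wz":0},{"claw":100,"dx":0,"dy":0,"dz":3,"wx":0,"wy":0,"wz":0},{"claw":100,"dx":0,"dy":0,"dz":30,"wx":0,"wy":0,"wz":0},{"claw":100,"dx":-15,"dy":5,"dz":55,"wx":0,"wy":0,"wz":0},{"claw":100,"dx":-60,"dy":20,"dz":55,"wx":0,"wy":0,"wz":0},{"claw":100,"dx":-113,"dy":35,"dz":40,"wx":0,"wy":0,"wz":0}]'
python3 - <<'E'
from loc import *
p,d=viewer.grab_frame("side")
a=cv2.resize(p[90:190,180:300,::-1],(600,500),interpolation=cv2.INTER_CUBIC)
cv2.imwrite("pics/s8.png",a)
E
python3 -m handwheel '[{"claw":100,"dx":0,"dy":0,"dz":-30,"wx":0,"wy":0,"wz":0},{"claw":100,"dx":0,"dy":0,"dz":-60,"wx":0,"wy":0,"wz":0},{"claw":100,"dx":0,"dy":0,"dz":-80,"wx":0,"wy":0,"wz":0},{"claw":100,"dx":0,"dy":0,"dz":-90,"wx":0,"wy":0,"wz":0},{"claw":100,"dx":0,"dy":0,"dz":-90,"wx":0,"wy":0,"wz":0},{"claw":255,"dx":0,"dy":0,"dz":-90,"wx":0,"wy":0,"wz":0},{"claw":255,"dx":0,"dy":0,"dz":-90,"wx":0,"wy":0,"wz":0},{"claw":255,"dx":0,"dy":0,"dz":-90,"wx":0,"wy":0,"wz":0},{"claw":255,"dx":0,"dy":0,"dz":-90,"wx":0,"wy":0,"wz":0},{"claw":255,"dx":0,"dy":0,"dz":-90,"wx":0,"wy":0,"wz":0}]'
```

```text
time_s: 17.65
ee_pos: [0.4988, -0.0735, 0.1241]
tool_rot: [-0.697, 0.697, -0.117, 0.122]
contact_force: [-0.4, 0.3, 0.9]
opening: 0.608
time_s: 18.7
ee_pos: [0.4987, -0.0736, 0.0328]
tool_rot: [-0.697, 0.697, -0.118, 0.12]
contact_force: [0.2, -0.6, 5.6]
opening: 0.211
```

View pics/s8.png

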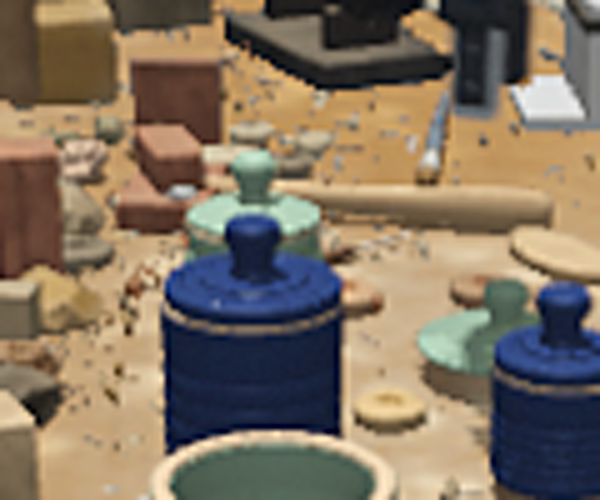

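The green small lid is seated level at crop (253,205). My last row exceeded the step limit, so this grasp is about 8 mm off along the pads. I'll reopen, recentre and regrasp.

```bash
python3 -m handwheel '[{"claw":100,"dx":0,"dy":0,"dz":0,"wx":0,"wy":0,"wz":0},{"claw":100,"dx":0,"dy":0,"dz":0,"wx":0,"wy":0,"wz":0},{"claw":100,"dx":0,"dy":0,"dz":0,"wx":0,"wy":0,"wz":0},{"claw":100,"dx":-8,"dy":3,"dz":2,"wx":0,"wy":0,"wz":0},{"claw":100,"dx":-8,"dy":3,"dz":-2,"wx":0,"wy":0,"wz":0},{"claw":255,"dx":-8,"dy":3,"dz":-2,"wx":0,"wy":0,"wz":0},{"claw":255,"dx":-8,"dy":3,"dz":-2,"wx":0,"wy":0,"wz":0},{"claw":255,"dx":-8,"dy":3,"dz":-2,"wx":0,"wy":0,"wz":0},{"claw":255,"dx":-8,"dy":3,"dz":-2,"wx":0,"wy":0,"wz":0},{"claw":255,"dx":-8,"dy":3,"dz":-2,"wx":0,"wy":0,"wz":0}]'
```

```text
time_s: 19.7
ee_pos: [0.4895, -0.0702, 0.0292]
tool_rot: [0.697, -0.697, 0.119, -0.119]
contact_force: [0.6, 0.0, -1.3]
opening: 0.213
```

```bash
python3 -m handwheel '[{"claw":255,"dx":0,"dy":0,"dz":30,"wx":0,"wy":0,"wz":0},{"claw":255,"dx":0,"dy":0,"dz":75,"wx":0,"wy":0,"wz":0},{"claw":255,"dx":0,"dy":0,"dz":120,"wx":0,"wy":0,"wz":0},{"claw":255,"dx":12,"dy":32,"dz":140,"wx":0,"wy":0,"wz":0},{"claw":255,"dx":28,"dy":72,"dz":140,"wx":0,"wy":0,"wz":0},{"claw":255,"dx":44,"dy":112,"dz":140,"wx":0,"wy":0,"wz":0},{"claw":255,"dx":60,"dy":152,"dz":140,"wx":0,"wy":0,"wz":0},{"claw":255,"dx":76,"dy":192,"dz":140,"wx":0,"wy":0,"wz":0},{"claw":255,"dx":92,"dy":235,"dz":140,"wx":0,"wy":0,"wz":0},{"claw":255,"dx":109,"dy":278,"dz":140,"wx":0,"wy":0,"wz":0}]'
python3 -m handwheel '[{"claw":255,"dx":0,"dy":0,"dz":0,"wx":0,"wy":0,"wz":0},{"claw":255,"dx":0,"dy":0,"dz":-15,"wx":0,"wy":0,"wz":0},{"claw":255,"dx":0,"dy":0,"dz":-30,"wx":0,"wy":0,"wz":0},{"claw":255,"dx":0,"dy":0,"dz":-45,"wx":0,"wy":0,"wz":0},{"claw":255,"dx":0,"dy":0,"dz":-55,"wx":0,"wy":0,"wz":0},{"claw":255,"dx":0,"dy":0,"dz":-55,"wx":0,"wy":0,"wz":0},{"claw":255,"dx":0,"dy":0,"dz":-55,"wx":0,"wy":0,"wz":0},{"claw":255,"dx":0,"dy":0,"dz":-55,"wx":0,"wy":0,"wz":0},{"claw":255,"dx":0,"dy":0,"dz":-55,"wx":0,"wy":0,"wz":0},{"claw":255,"dx":0,"dy":0,"dz":-55,"wx":0,"wy":0,"wz":0}]'
python3 - <<'E'
from loc import *
p,d=viewer.grab_frame("side")
a=cv2.resize(p[130:250,170:314,::-1],(720,600),interpolation=cv2.INTER_CUBIC)
cv2.imwrite("pics/s9.png",a);print(r.get_obs()["ee_pos"])
E
```

```text
time_s: 20.7
ee_pos: [0.5986, 0.2096, 0.1688]
tool_rot: [-0.697, 0.697, -0.119, 0.119]
contact_force: [0.1, -0.5, -0.2]
opening: 0.215
time_s: 21.7
ee_pos: [0.5988, 0.208, 0.1151]
tool_rot: [0.697, -0.697, 0.119, -0.12]
contact_force: [-0.3, 0.1, -0.8]
opening: 0.216
[0.59869551 0.20801899 0.11491294]
```

View pics/s9.png

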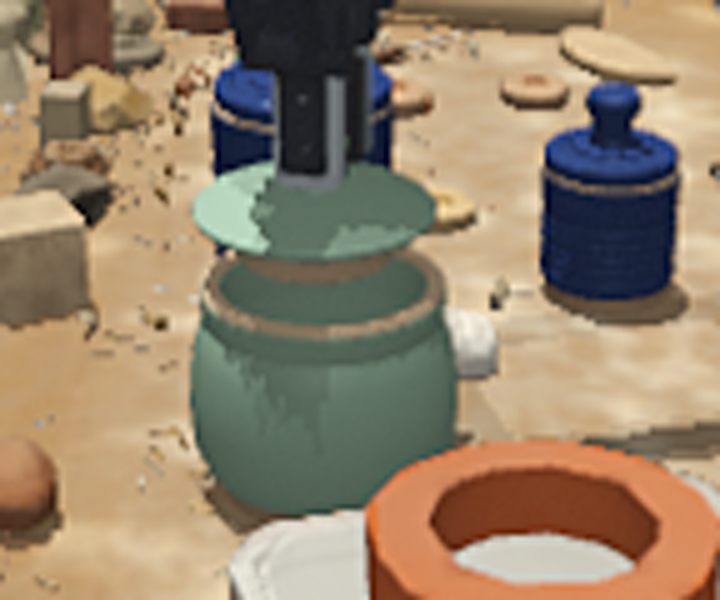

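The green large lid (crop 315,210) is over its jar rim (324,290), perhaps 1–2 mm off toward +x. I'll nudge -1 mm in x and lower it.

```bash
python3 -m handwheel '[{"claw":255,"dx":-1,"dy":0,"dz":-5,"wx":0,"wy":0,"wz":0},{"claw":255,"dx":-1,"dy":0,"dz":-9,"wx":0,"wy":0,"wz":0},{"claw":255,"dx":-1,"dy":0,"dz":-13,"wx":0,"wy":0,"wz":0},{"claw":255,"dx":-1,"dy":0,"dz":-16,"wx":0,"wy":0,"wz":0},{"claw":255,"dx":-1,"dy":0,"dz":-19,"wx":0,"wy":0,"wz":0},{"claw":255,"dx":-1,"dy":0,"dz":-21,"wx":0,"wy":0,"wz":0},{"claw":255,"dx":-1,"dy":0,"dz":-23,"wx":0,"wy":0,"wz":0},{"claw":255,"dx":-1,"dy":0,"dz":-24,"wx":0,"wy":0,"wz":0},{"claw":255,"dx":-1,"dy":0,"dz":-24,"wx":0,"wy":0,"wz":0},{"claw":255,"dx":-1,"dy":0,"dz":-24,"wx":0,"wy":0,"wz":0}]'
```

```text
time_s: 22.75
ee_pos: [0.5975, 0.2079, 0.0912]
tool_rot: [0.697, -0.697, 0.119, -0.12]
contact_force: [-2.2, -1.3, 4.1]
opening: 0.215
```

Seated at the expected 0.0912. I'll release, back the arm away and check with both cameras.

```bash
python3 -m handwheel '[{"claw":100,"dx":0,"dy":0,"dz":1,"wx":0,"wy":0,"wz":0},{"claw":100,"dx":0,"dy":0,"dz":1,"wx":0,"wy":0,"wz":0},{"claw":100,"dx":0,"dy":0,"dz":1,"wx":0,"wy":0,"wz":0},{"claw":100,"dx":0,"dy":0,"dz":2,"wx":0,"wy":0,"wz":0},{"claw":100,"dx":0,"dy":0,"dz":20,"wx":0,"wy":0,"wz":0},{"claw":100,"dx":0,"dy":0,"dz":65,"wx":0,"wy":0,"wz":0},{"claw":100,"dx":0,"dy":0,"dz":110,"wx":0,"wy":0,"wz":0},{"claw":100,"dx":-35,"dy":25,"dz":120,"wx":0,"wy":0,"wz":0},{"claw":100,"dx":-70,"dy":55,"dz":120,"wx":0,"wy":0,"wz":0},{"claw":100,"dx":-105,"dy":85,"dz":120,"wx":0,"wy":0,"wz":0}]'
python3 -m handwheel '[{"claw":100,"dx":-35,"dy":25,"dz":10,"wx":0,"wy":0,"wz":0},{"claw":100,"dx":-70,"dy":50,"dz":20,"wx":0,"wy":0,"wz":0},{"claw":100,"dx":-105,"dy":75,"dz":20,"wx":0,"wy":0,"wz":0},{"claw":100,"dx":-140,"dy":100,"dz":20,"wx":0,"wy":0,"wz":0},{"claw":100,"dx":-175,"dy":125,"dz":20,"wx":0,"wy":0,"wz":0},{"claw":100,"dx":-210,"dy":150,"dz":20,"wx":0,"wy":0,"wz":0},{"claw":100,"dx":-245,"dy":175,"dz":20,"wx":0,"wy":0,"wz":0},{"claw":100,"dx":-280,"dy":200,"dz":20,"wx":0,"wy":0,"wz":0},{"claw":100,"dx":-300,"dy":220,"dz":20,"wx":0,"wy":0,"wz":0},{"claw":100,"dx":-300,"dy":220,"dz":20,"wx":0,"wy":0,"wz":0}]'
python3 - <<'E'
from loc import *
P={n:viewer.grab_frame(n) for n in("side","top")}
a=cv2.resize(P["side"][0][90:240,180:310,::-1],(520,600),interpolation=cv2.INTER_CUBIC)
cv2.imwrite("pics/s10.png",a);cv2.imwrite("pics/t10.png",cv2.resize(P["top"][0][130:250,180:390,::-1],None,fx=3.5,fy=3.5))
W=cloud("top",P["top"][1])
h,s,v=cv2.split(cv2.cvtColor(P["top"][0],cv2.COLOR_RGB2HSV));g=(((h>55)&(h<95))|((h>100)&(h<135)))&(s>35)
for k,c,o,R in [("gl",(.599,.208),.062,.040),("gs",(.6045,-.1057),.050,.030),("bl",(.605,.058),.072,.035),("bs",(.482,.0555),.042,.027)]:
    q=W[(np.hypot(W[...,0]-c[0],W[...,1]-c[1])<R+.01)&g&(W[...,2]>o+.010)];kn=q[q[:,2]>o+.034]
    kc=(kn.min(0)+kn.max(0))[:2]/2
    rr=np.hypot(*(q[:,:2]-kc).T);fl=q[(rr>R*.6)&(rr<R*.95)]
    A=np.linalg.lstsq(np.c_[fl[:,:2]-kc,np.ones(len(fl))],fl[:,2],rcond=None)[0]
    print(k,"knob",kc.round(4),"dxy from jar mm",((kc-c)*1e3).round(1),"knob top-o %.4f (.044 exp)"%(kn[:,2].max()-o),"surface z-o %.4f tilt deg"%(A[2]-o),np.degrees(A[:2]).round(1))
print(r.get_obs()["ee_pos"],r.get_obs()["contact_force"])
E
```

```text
time_s: 23.75
ee_pos: [0.4919, 0.2936, 0.2113]
tool_rot: [0.698, -0.696, 0.119, -0.12]
contact_force: [0.8, 1.4, -0.8]
opening: 0.61
time_s: 24.75
ee_pos: [0.1894, 0.5148, 0.2299]
tool_rot: [0.698, -0.697, 0.118, -0.117]
contact_force: [-0.6, -0.5, 0.2]
opening: 0.603
gl knob [0.6002 0.2081] dxy from jar mm [1.2 0.1] knob top-o 0.0471 (.044 exp) surface z-o 0.0187 tilt deg [0.8 0.2]
gs knob [ 0.6043 -0.1046] dxy from jar mm [-0.2  1.1] knob top-o 0.0467 (.044 exp) surface z-o 0.0189 tilt deg [ 1.1 -0.6]
bl knob [0.6045 0.0592] dxy from jar mm [-0.5  1.2] knob top-o 0.0469 (.044 exp) surface z-o 0.0203 tilt deg [-0.2 -0.2]
bs knob [0.4832 0.0569] dxy from jar mm [1.2 1.4] knob top-o 0.0472 (.044 exp) surface z-o 0.0203 tilt deg [ 0.3 -0.2]
[0.19206975 0.51298585 0.22997835] [ 0.5833318  -0.31195123 -0.3470239 ]
```

View pics/s10.png

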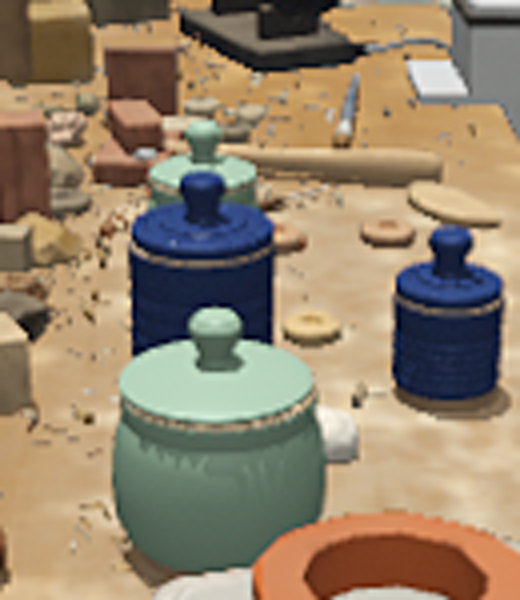

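View pics/t10.png

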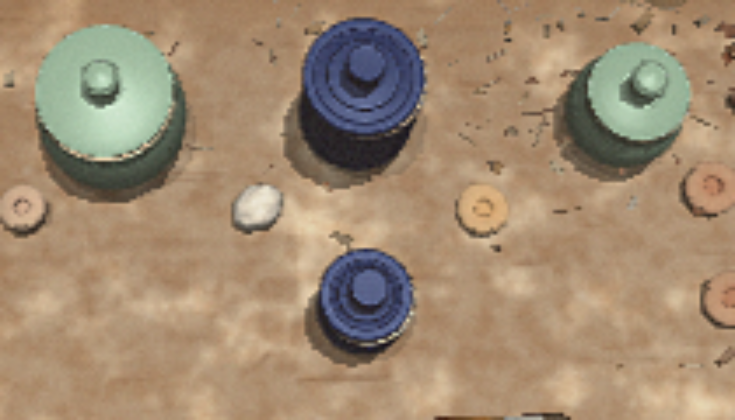

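Both views show all four lids level and down on their jars. Tilts are about 1° or less, the knob heights agree within 0.5 mm, and the jars have not moved visibly.

```bash
python3 -c "from station import r; print(r.finish_job())"
```

```text
the job is handed in; nothing more can be done
None
```

All four lids are on their own jars, and I handed the job in at about 25 s of the 96 s allowed. I gripped each lid by its knob, carried it over its jar, checked it there with the side camera, lowered it until the wrist felt the rim, and then released it.

**Final checks (depth and both camera views):**
- Each knob is within about 2 mm of where its jar's centre was measured at the start, and the jars show no visible movement.
- Lid tilts are 1.3° or less, which is close to the noise of the depth readings.
- The knob tops read 46.7–47.2 mm above the seated position, against a nominal 45–46 mm. All four agree within 0.5 mm, so I take the excess as camera bias.
- The largest wrist force I saw was about 10 N, and the arm is parked clear of everything.

**What went wrong on the way:**
- My first move was refused because of its row format, and nothing moved.
- The first grasp of the large green lid was about 8 mm off centre, so I opened, recentred and regrasped before lifting.
- The large green lid may sit up to 1 mm off centre, as a thin sliver of clay rim shows on one side. It is still level and fully down.

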